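# Index the drilling turntable to the next hole

### The arm

A 7-joint arm with a two-finger parallel gripper is mounted at the origin on the work surface. World frame = base frame: x ahead of the robot, y to its left, z up, the work surface at z = 0. Lengths are in mm, angles in rad, forces in N, time in s.
With the tool pointing down it reaches from about 400 to 875 mm from the base axis. Payload 4.4 kg.
Tool frame: the origin (TCP) lies at the very end of the fingers, on their centre line; the grasp point (between the pads) lies 19 mm behind it (ctrl.grasp_offset is the distance from the TCP to the grasp point, in mm); z points along the fingers, y is the line along which they close (so a half turn about z gives the same grasp; the last joint's range is limited). The gripper opens to 85 mm and grips with 20 to 120 N. Pads are 22 mm wide; open, the fingers measure 114 mm over their backs; the gripper's body (76 mm by 85 mm) begins 54 mm behind the grasp point. The pads swing forward as they close: fully open they stand 13 mm farther back than shut.
Start: joints at [1.095, 0.628, 0.038, 1.517, -0.027, 0.996, -0.02], TCP at [259.005, -596.183, 231.313] pointing down, gripper open.
Joint ranges: [-3.06, 3.06], [-0.37, 2.12], [-1.25, 1.32], [0.18, 2.47], [-1.1, 4.24], [0.23, 1.98], [-2.94, 2.94]. Speed limits (rad/s): [2.57, 2.57, 3.14, 3.14, 3.14, 3.14, 3.14].

### API

Orientations are given as [roll, pitch, yaw] about the fixed x, y, z axes, in that order (R = Rz(yaw) Ry(pitch) Rx(roll)).
In Python, from cell import status, cams, ctrl gives the robot as it stands.
- The arm moves only by the tool move_arm, never from a script. Its argument "plan" is a list of rows, each a list of 3 entries, a list of its own where there are three numbers: the shift along the world's x, y, z in mm, then the turn, a rotation vector about the world's x, y, z in degrees, then the opening, from 0 (shut) to 1 (fully open). In form: [[[x, y, z], [wx, wy, wz], gripper], ...]. A call has 1 to 10 rows; each row shifts and turns the commanded pose from where the row before left it; what a row does not reach is not made up. A row lasts 1/8 s, in which the tool goes at most 62.5 mm and 10.7 degrees, less where a joint would pass 70% of its speed; a pose out of reach is approached as far as the arm can. A call with a gripper value outside its range is refused whole. The fingers move at their own pace and stop on an object; the grip force is fixed at half the most. Time passes only in rows, so rows that do not move let the fingers close. It gives the time, the measured TCP pose, the force, the opening and the grip force at its end, in the units of the state.
- status.read_state(): the state, without advancing time (a new reading comes with each control period).
- cams.get_image(name): name is "scene" or "top" or "wrist"; returns the picture (480x640x3 uint8, blue, green, red); there is no depth.
- cams.camera_params(name): a dict with "K" (3x3 intrinsics, pixels), "k1" (the pictures are not rectified: a ray, as slopes to the right and down, at radius r is drawn at 1 + k1 r^2 times it, then the intrinsics apply), "pose" (4x4, takes a point from camera to world coordinates); the wrist camera has in their place "tool_from_camera" (4x4, takes a point from camera to tool coordinates, whose origin is the TCP and whose axes are the flange's). Camera axes: x right, y down, z forward; pixel columns grow to the right and rows downward; lengths in mm; the calibration is good to about 2 mm. A picture is of the moment at which its call begins: read the wrist's pose just before it. camera_params takes no time and is no camera call.
- ctrl.finish_job(): hands the job in; it is judged then, once.
The state is a dict: "clock": time; "qpos": joint angles; "qd": joint speeds; "tau": joint torques, N m; "eef_pos": TCP position; "tool_rot": TCP orientation; "force": force on the tool from outside, world axes, zero at the start; "torque": the same for the moment, N m; "width": finger opening in mm; "gripper_force": force on a finger pad.
Only numpy, scipy, OpenCV 4.12 (cv2) and the standard library are available. Lean on these libraries where they do the work, as an engineer would, in place of code of your own. Each camera call takes 0.05 s, during which the arm holds its last target. There are 200 camera calls.

### The job

Press the indexing plunger down with the fingertips and, keeping it pressed, swing the turntable round to the next hole, the one that the steel marker cone stands beside; then let the plunger spring fully up so that the table is locked in that hole, and take the hand away. Only press and push: do not grip, lift or knock the leg socket on the table, the cone, or anything else that is lying about.

Things in the scene. Friction and masses are not known exactly. Their poses are not given: they have to be found in the camera images.
- turntable (a joint): angle (rad) of the round plywood-topped table, 250 mm across, its flat top 44 mm above the work surface, on an upright axis. 0 at the start, in its first hole; grows anticlockwise seen from above. The holes are 45 degrees (0.785 rad) apart, so the next ones are at +0.785 and -0.785. It turns with light friction (0.1 N m) and is locked while the plunger's tongue is up in a hole.
- plunger (a joint): how far (m) the spring plunger is pressed down: 0 up (3 N), 0.014 fully down (8 N). From 0.010 its tongue is clear below the index ring. Let go between holes it rises only to about 0.009 and the tongue rubs under the ring; when the next hole then comes over the tongue (within about 0.015 rad), it snaps up to 0 by itself and locks the table; if let go short of it, nudge the table on.
- button_top (a point): centre of the top of the plunger's flat round black button, 44 mm across, 95 mm from the table's axis; 62 mm above the work surface when up, 48 when fully down. Either side of it, towards the next holes, an upright aluminium cheek (8 mm thick, 44 long, top at 78 mm) is fixed to the table, 70 mm clear between them: a fingertip on the button can push a cheek to swing the table.
- tongue_tip (a point): outer end of the plunger's tongue, a 10 mm thick steel bar pointing outwards from the button, 150 mm from the axis, 34 mm above the work surface when up. It lies in a hole (a 12 mm wide slot, seen from above) of the fixed dark steel index ring, which reaches from 130 to 155 mm from the axis, its feet to 163 mm, its top 38 mm above the work surface.
- table_axis (a point): centre of the table's top, on the axis of rotation, 44 mm above the work surface; fixed. The table stands in the middle of a fixed round dark base plate, 410 mm across and 12 mm thick.
- marker_cone: loose pointed steel cone, 28 mm across the foot, 40 mm tall, standing on the base plate outside the index ring, about 183 mm from the axis, beside the hole to turn to: 45 degrees round from the plunger's starting hole, to one side or the other. Origin: centre of its foot. Stays where it is.
- collar: loose flat steel collar, 28 mm outside, 16 mm bore, 12 mm tall, lying on the base plate beside the neighbouring hole on the other side, which is the wrong one. Origin: centre of its underside. Leave it.
- leg_socket: the workpiece: steel table-leg socket, a plate 80 x 80 x 5 mm with a black tube stub 34 mm across, 38 mm tall in all, loose between four low lugs in the middle of the table and riding round with it; its top is 82 mm above the work surface. Origin: centre of its underside. Not to be lifted.
- screw_jar: jar of screws, 64 mm across, 85 mm tall, standing to the robot's left. Origin: centre of its underside. Leave it.
- screwdriver: screwdriver lying to the left of the turntable. Leave it.
- tape_roll: roll of tape, 90 mm across, 38 mm tall, lying to the robot's right. Origin: centre of its underside. Leave it.
- table_foot: black furniture foot, 45 mm across, 110 mm tall, standing to the right. Origin: centre of its underside. Leave it.

How it is judged (in metres and radians):
On the way, in this order (a step that is already met when the one before it is completed fails the run):
1. the plunger is pressed down so that its tongue is clear of the hole (value of joint plunger above 0.009 m), for 0.1 s.
2. the table has been turned to the hole beside the cone and the plunger has sprung up in it (value of joint plunger below 0.003 m and (value of joint turntable between 0.7454 and 0.8254 rad or value of joint turntable between -0.8254 and -0.7454 rad) and horizontal distance between tongue_tip and marker_cone below 0.06 m), for 0.2 s.
At the end, for the whole second after the job is handed in: The table rests one hole (45 degrees, within 0.04 rad) from its start on the cone's side (tongue tip within 60 mm of the cone), the plunger is up within 3 mm, the leg socket still lies flat between its lugs, within 8 mm of the axis, and the cone still stands (all of step 2 and velocity of joint turntable between -0.05 and 0.05 rad/s and height (world z) of leg_socket below 0.048 m and horizontal distance between leg_socket and table_axis below 0.008 m and angle between marker_cone's own z axis and vertical below 0.1 rad); the robot touches nothing.
It fails at once if the marker cone is pushed, lifted or tipped over (distance of marker_cone from where it was at the start of the episode above 0.012 m or angle between marker_cone's own z axis and vertical above 0.4 rad).
It fails at once if the loose steel collar is pushed or lifted (distance of collar from where it was at the start of the episode above 0.012 m).
It fails at once if the leg socket is lifted, tipped or knocked out of its lugs (height (world z) of leg_socket above 0.052 m or angle between leg_socket's own z axis and vertical above 0.15 rad or horizontal distance between leg_socket and table_axis above 0.012 m).
It fails at once if the screw jar, screwdriver, tape roll or table foot is moved (distance of any of screw_jar, screwdriver, tape_roll, table_foot from where it was at the start of the episode above 0.02 m).
It also fails if it takes over 48 s, if anything falls off the work surface, if the arm or the gripper's body presses on something with over 40 N, if the wrist force passes 120 N, or if a joint passes its speed limit or range.

## Working session

There is one attempt and no reset: what is moved stays moved. The work goes in short steps, Python scripts to look and compute and a tool call to move; the robot and the scene stay as the last step left them, time stands still between calls to the robot, and variables do not carry over. Pictures are saved under pics/ and viewed, at most 10 in all, crops included, and the job is handed in when it is done.

Besides the shell and the picture viewer there is one more tool, called by a JSON object that holds its "fn" and its "kwargs". move_arm: Moves the arm, as the interface text tells. Its arguments: {"type":"object","properties":{"plan":{"type":"array","items":{"type":"array"}}},"required":["plan"]}

```bash
mkdir -p pics
cat > h.py <<'E'
import numpy as np, cv2
from cell import status, cams, ctrl
def ray(name,u,v):
    p=cams.camera_params(name);K=np.array(p["K"]);k=p["k1"];T=np.array(p["pose"])
    d=np.array([(u-K[0,2])/K[0,0],(v-K[1,2])/K[1,1]]);s=d.copy()
    for _ in range(30): s=d/(1+k*(s@s))
    return T[:3,3],T[:3,:3]@np.array([s[0],s[1],1])
def atz(name,u,v,z):
    o,d=ray(name,u,v);return (o+d*(z-o[2])/d[2]).round(1)
def tri(a,b):
    o1,d1=ray(*a);o2,d2=ray(*b);t=np.linalg.lstsq(np.c_[d1,-d2],o2-o1,rcond=None)[0]
    p,q=o1+d1*t[0],o2+d2*t[1];return ((p+q)/2).round(1),round(float(np.linalg.norm(p-q)),1)
E
python3 - <<'E'
from h import *
for n in("top","scene"): cv2.imwrite(f"pics/{n}.png",cams.get_image(n)); print(np.array(cams.camera_params(n)["pose"]).round(2),cams.camera_params(n)["K"])
print(status.read_state())
E
```

```text
[[ 0.00000e+00 -1.00000e+00  9.00000e-02  3.55870e+02]
 [-1.00000e+00 -0.00000e+00  1.00000e-02 -2.26600e+01]
 [-1.00000e-02 -9.00000e-02 -1.00000e+00  1.52592e+03]
 [ 0.00000e+00  0.00000e+00  0.00000e+00  1.00000e+00]] [[532.78056566   0.         315.97869514]
 [  0.         532.78056566 242.32690157]
 [  0.           0.           1.        ]]
[[ 8.7000e-01  3.5000e-01 -3.4000e-01  8.1479e+02]
 [ 4.9000e-01 -6.2000e-01  6.2000e-01 -6.2445e+02]
 [ 1.0000e-02 -7.0000e-01 -7.1000e-01  7.5927e+02]
 [ 0.0000e+00  0.0000e+00  0.0000e+00  1.0000e+00]] [[445.47233927   0.         313.53044424]
 [  0.         445.47233927 235.62604327]
 [  0.           0.           1.        ]]
{'clock': 0.1, 'qpos': array([ 1.09522035,  0.62927123,  0.03844115,  1.5182893 , -0.02697509,
        0.99631795, -0.02001382]), 'qd': array([-9.41816838e-05, -1.70506915e-03,  5.52988694e-04, -4.06344864e-03,
        2.59873820e-03,  9.70282358e-04,  3.07352476e-03]), 'tau': array([ 2.53767270e-03, -5.64527714e+01,  1.23021908e+00, -1.93971223e+01,
        1.12992708e-02,  5.41865200e-03,  3.22291237e-05]), 'eef_pos': array([ 258.75382281, -595.64450695,  230.46278358]), 'tool_rot': array([-3.13982515e+00,  3.83220735e-05,  4.09778177e-01]), 'force': array([ 0.55503989,  0.01529344, -0.03075543]), 'torque': array([ 0.01273153,  0.05083032, -0.00211697]), 'gripper_force': 0.0, 'width': 85.20580278784811}
```

View pics/top.png

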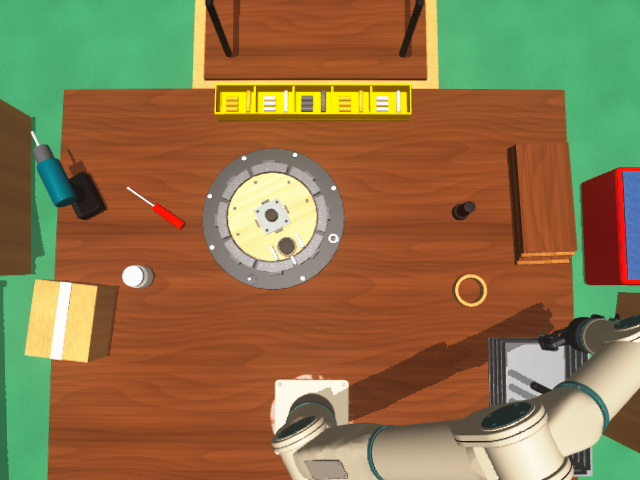

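View pics/scene.png

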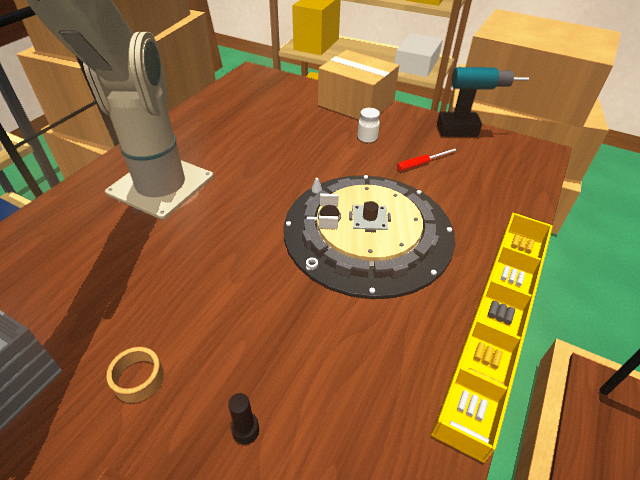

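The top view shows the button at about (287,246), the axis at (271,215) and the collar at (333,239). In the scene view the button is at (330,212), the collar at (312,264) and the cone at (317,186). I'll zoom in on both.

Run:
```python
from h import *
a=cv2.imread("pics/top.png")[140:300,195:355]; b=cv2.imread("pics/scene.png")[165:305,275:465]
cv2.imwrite("pics/ct.png",cv2.resize(a,None,fx=3.75,fy=3.75,interpolation=2)); cv2.imwrite("pics/cs.png",cv2.resize(b,None,fx=4,fy=4,interpolation=2))
```

```text
(no output)
```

View pics/ct.png

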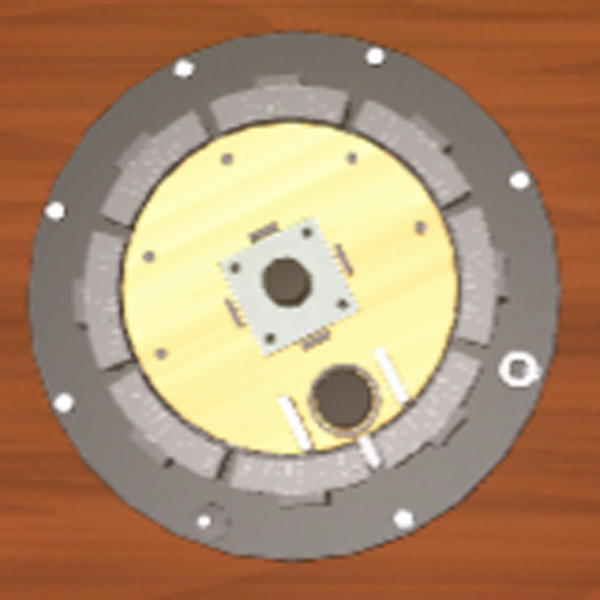

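View pics/cs.png

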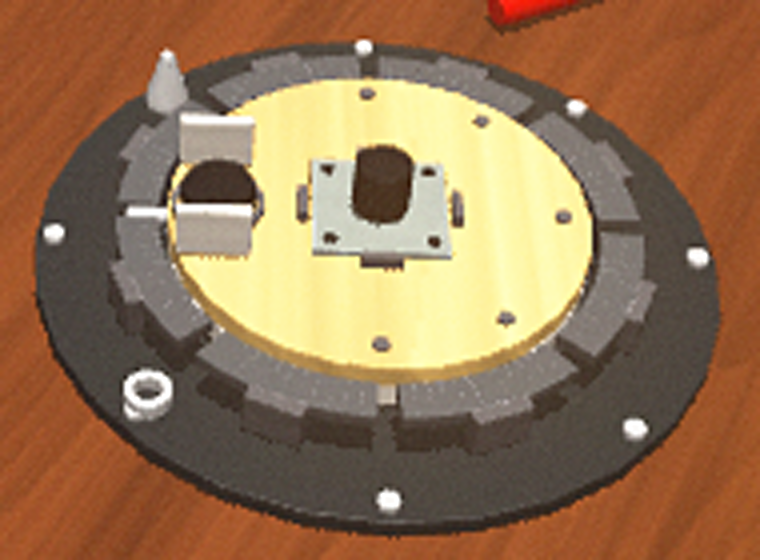

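Crops: the button is at (343,397) in the top crop and (217,188) in the scene crop. The cone is at about (213,520) in the top crop and (166,105) at its foot in the scene crop. The collar is at (519,370) and (147,393).

Run:
```python
from h import *
T=lambda u,v:("top",195+u/3.75-.4,140+v/3.75-.4); S=lambda u,v:("scene",275+u/4-.4,165+v/4-.4)
# base plate ellipse in top at z=12
im=cv2.imread("pics/top.png"); 
ax=[atz(*T(u,v),44) for u,v in((124,285),(458,285),(290,120),(290,455))]; print("table edge",ax)
pl=[atz(*T(u,v),12) for u,v in((29,295),(559,295),(295,31),(295,560))]; print("plate",pl)
print("button",atz(*T(343,398),62),atz(*S(217,186),62),tri(T(343,398),S(217,186)))
print("tube",atz(*T(286,281),82),atz(*S(383,160),82),tri(T(286,281),S(383,160)))
print("cone tip",tri(T(205,521),S(166,54)),"foot",atz(*S(166,103),12),atz(*T(215,520),12))
print("collar",atz(*T(519,370),24),atz(*S(147,390),24))
print("tongue",atz(*T(375,466),38),atz(*S(128,212),38))
for c in((289,397),(309,447),(380,349),(405,402)): print("cheek",atz(*T(*c),78))
```

```text
table edge [array([559. , 236.9,  44. ]), array([559.8, -13.5,  44. ]), array([684.9, 113.8,  44. ]), array([432. , 110.8,  44. ])]
plate [array([555.5, 315.5,  12. ]), array([556.8, -90.4,  12. ]), array([762.1, 113.8,  12. ]), array([354.3, 109. ,  12. ])]
button [473.2  70.7  62. ] [475.2  68.3  62. ] (array([473.7,  71. ,  59.2]), 0.5)
tube [557.1 111.8  82. ] [557.7 115.2  82. ] (array([557.7, 112.1,  84.3]), 2.1)
cone tip (array([383.2, 172.6,  52.5]), 1.3) foot [384.  173.3  12. ] [384.2 170.   12. ]
collar [498.  -59.7  24. ] [500.7 -60.2  24. ]
tongue [424.4  47.9  38. ] [428.2  45.8  38. ]
cheek [472.5 109.   78. ]
cheek [436.2  94.   78. ]
cheek [507.9  43.   78. ]
cheek [469.2  24.5  78. ]
```

{"fn": "move_arm", "kwargs": {"plan": [[[30,43,0],[0,0,0.5],0],[[30,43,0],[0,0,0.5],0],[[30,43,0],[0,0,0.5],0],[[30,43,0],[0,0,0.5],0],[[30,43,0],[0,0,0.5],0],[[30,43,0],[0,0,0.5],0],[[30,43,0],[0,0,0],0],[[30,45,0],[0,0,0],0],[[-4,48,0],[0,0,0],0],[[-4,48,0],[0,0,0],0]]}}

```text
clock: 1.35
eef_pos: [490.8, -152.3, 230.8]
tool_rot: [-3.141, 0.0, 0.463]
force: [-0.0, 0.2, 0.8]
width: -0.0
gripper_force: 0.0
```

{"fn": "move_arm", "kwargs": {"plan": [[[-5,48,0],[0,0,0],0],[[-5,48,0],[0,0,0],0],[[-5,48,0],[0,0,0],0],[[-5,48,-30],[0,0,0],0],[[-5,45,-40],[0,0,0],0],[[0,0,-40],[0,0,0],0],[[0,0,-20],[0,0,0],0],[[0,0,0],[0,0,0],0]]}}

```text
clock: 2.35
eef_pos: [464.7, 82.7, 100.0]
tool_rot: [-3.141, 0.004, 0.462]
force: [0.3, -0.6, 0.2]
width: -0.2
gripper_force: 0.0
```

Run:
```python
from h import *
s=status.read_state();print(s["eef_pos"],s["tool_rot"],s["force"])
b=cams.get_image("scene")[110:300,250:440]; w=cams.get_image("wrist")
b=cv2.resize(b,(480,480),interpolation=2); w=cv2.resize(w,(320,240)); w=cv2.copyMakeBorder(w,0,240,0,0,0)
cv2.imwrite("pics/p1.png",np.hstack([b,w]))
```

```text
[464.67185372  82.67258655  99.95733593] [-3.14072401  0.0037411   0.46247229] [ 0.29731644 -0.56250349  0.17429486]
```

View pics/p1.png

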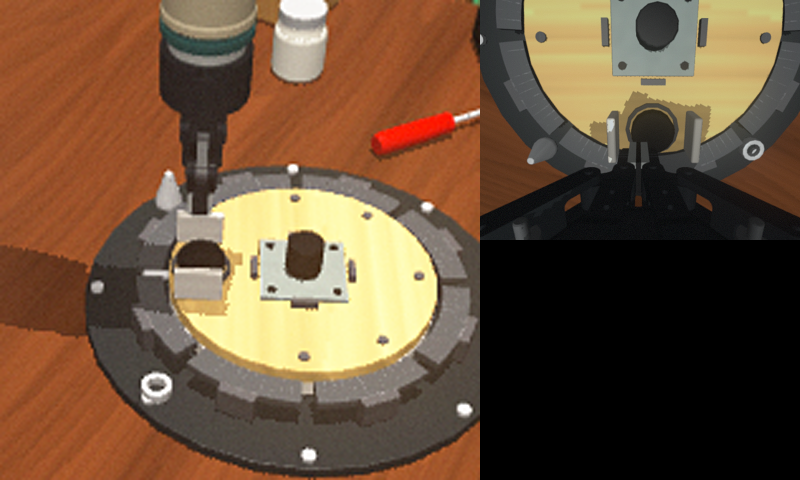

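The wrist view (inset) shows the closed fingers at about (638,150), above the button at (652,130). The cheeks are at x≈613 and x≈697, and the cone-side cheek is on the left. I'll shift a little away from that cheek and go down.

{"fn": "move_arm", "kwargs": {"plan": [[[2,-2,-10],[0,0,0],0],[[0,0,-10],[0,0,0],0],[[0,0,-8],[0,0,0],0],[[0,0,-4],[0,0,0],0],[[0,0,0],[0,0,0],0]]}}

```text
clock: 3.08
eef_pos: [467.8, 80.8, 68.9]
tool_rot: [-3.141, 0.001, 0.462]
force: [-0.7, 0.1, -0.4]
width: -0.3
gripper_force: 0.0
```

{"fn": "move_arm", "kwargs": {"plan": [[[0,0,-5],[0,0,0],0],[[0,0,-5],[0,0,0],0],[[0,0,-5],[0,0,0],0],[[0,0,-4],[0,0,0],0],[[0,0,-1],[0,0,0],0],[[0,0,0],[0,0,0],0]]}}

```text
clock: 3.82
eef_pos: [468.3, 80.9, 49.6]
tool_rot: [3.141, -0.001, 0.462]
force: [-0.5, 1.0, 8.3]
width: -0.0
gripper_force: 3.8
```

{"fn": "move_arm", "kwargs": {"plan": [[[-2.1,6.8,-0.5],[0,0,-4.3],0],[[-1.6,7.0,0],[0,0,-4.3],0],[[-1.0,7.1,0],[0,0,-4.3],0],[[-0.5,7.1,0],[0,0,-4.3],0],[[0,7.1,0],[0,0,-4.3],0]]}}

```text
clock: 4.45
eef_pos: [462.9, 115.4, 49.1]
tool_rot: [3.141, -0.0, 0.084]
force: [-0.8, -2.3, 8.2]
width: 0.2
gripper_force: 3.9
```

{"fn": "move_arm", "kwargs": {"plan": [[[0.6,7.1,0],[0,0,-4.3],0],[[1.1,7.0,0],[0,0,-4.3],0],[[1.6,6.9,0],[0,0,-4.3],0],[[2.1,6.8,0],[0,0,-4.3],0],[[2.4,5.6,0],[0,0,-3.8],0],[[0,0,0],[0,0,0],0]]}}

```text
clock: 5.2
eef_pos: [470.7, 150.6, 49.1]
tool_rot: [-3.14, -0.0, -0.279]
force: [-1.5, 1.2, 7.4]
width: 0.1
gripper_force: 3.9
```

Run:
```python
from h import *
s=status.read_state();print(s["eef_pos"],s["tool_rot"],s["force"])
b=cams.get_image("scene")[140:290,270:420]; w=cams.get_image("top")[140:300,195:355]
b=cv2.resize(b,(400,400),interpolation=2); w=cv2.resize(w,(400,400),interpolation=2)
cv2.imwrite("pics/p2.png",np.hstack([b,w]))
```

```text
[470.65225172 150.64816082  49.12603617] [-3.14045609e+00 -4.41533719e-05 -2.78975902e-01] [-1.5245348   1.17910583  7.36630201]
```

View pics/p2.png

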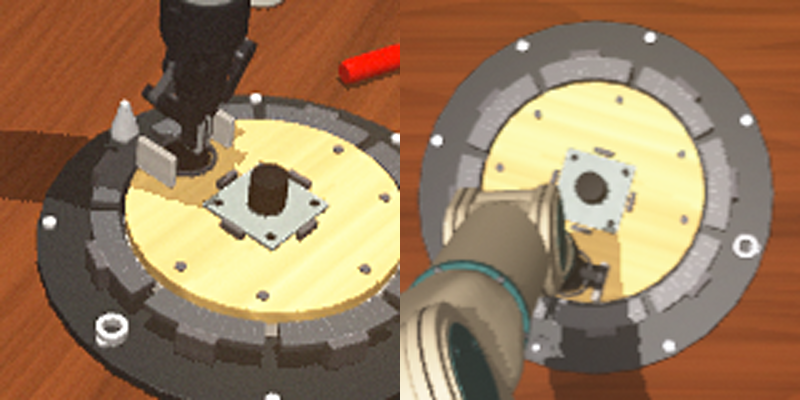

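The table swung round with the fingers and is probably about 2° short. The cone, at (125,118) in the left half, is undisturbed. I'll lift above the button but stay below the cheek top, then nudge the cheek.

{"fn": "move_arm", "kwargs": {"plan": [[[0,0,6],[0,0,0],0],[[0,0,6],[0,0,0],0],[[0,0,5.5],[0,0,0],0],[[0,0,0],[0,0,0],0],[[1.0,2.3,0],[0,0,0],0],[[0.8,1.8,0],[0,0,0],0],[[0,0,0],[0,0,0],0]]}}

```text
clock: 6.18
eef_pos: [472.4, 153.7, 66.1]
tool_rot: [3.142, 0.0, -0.279]
force: [0.1, 0.3, 0.3]
width: 0.1
gripper_force: 0.0
```

{"fn": "move_arm", "kwargs": {"plan": [[[0.4,1.1,0],[0,0,0],0],[[0.4,1.1,0],[0,0,0],0],[[0.4,1.1,0],[0,0,0],0],[[0,0,0],[0,0,0],0]]}}

```text
clock: 6.68
eef_pos: [473.7, 156.9, 66.3]
tool_rot: [-3.142, -0.0, -0.279]
force: [-0.4, 0.3, 1.0]
width: -0.1
gripper_force: 0.0
```

{"fn": "move_arm", "kwargs": {"plan": [[[0.4,1.0,0],[0,0,0],0],[[0.4,1.0,0],[0,0,0],0],[[0,0,0],[0,0,0],0]]}}

```text
clock: 7.05
eef_pos: [474.4, 158.7, 66.3]
tool_rot: [3.142, -0.0, -0.28]
force: [0.9, 0.6, 0.4]
width: -0.1
gripper_force: 0.0
```

{"fn": "move_arm", "kwargs": {"plan": [[[0.4,1.0,0],[0,0,0],0],[[0.4,1.0,0],[0,0,0],0],[[0,0,0],[0,0,0],0]]}}

```text
clock: 7.42
eef_pos: [474.6, 159.2, 66.2]
tool_rot: [3.139, 0.001, -0.281]
force: [-0.3, -4.3, 2.8]
width: 0.0
gripper_force: 2.5
```

Run:
```python
from h import *
s=status.read_state();print(s["eef_pos"],s["tool_rot"],s["force"])
b=cams.get_image("scene")[150:250,270:370]; w=cams.get_image("wrist")
b=cv2.resize(b,(400,400),interpolation=2); w=cv2.resize(w[:400,120:520],(400,400))
cv2.imwrite("pics/p3.png",np.hstack([b,w]))
```

```text
[474.55001397 159.1751123   66.21647723] [ 3.13946211e+00  8.68299633e-04 -2.80800718e-01] [-0.26484781 -4.33090894  2.82199396]
```

View pics/p3.png

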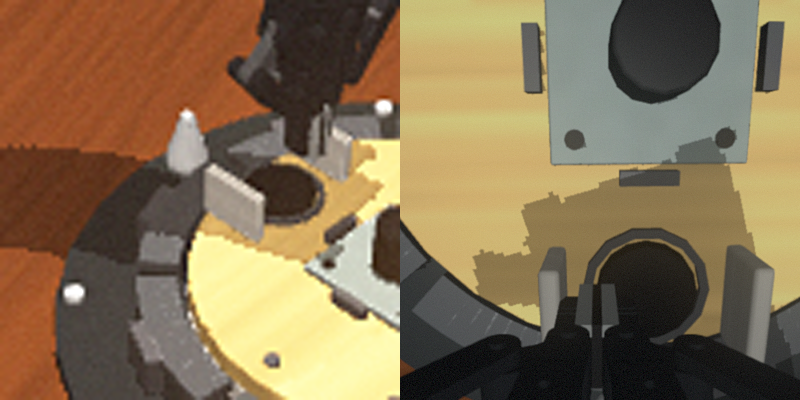

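{"fn": "move_arm", "kwargs": {"plan": [[[0.3,1.0,0],[0,0,0],0],[[0.3,1.0,0],[0,0,0],0],[[0,0,0],[0,0,0],0]]}}

```text
clock: 7.9
eef_pos: [476.4, 162.1, 66.4]
tool_rot: [3.141, -0.001, -0.281]
force: [0.1, 0.9, -0.3]
width: 0.4
gripper_force: 0.0
```

{"fn": "move_arm", "kwargs": {"plan": [[[0.3,0.8,0],[0,0,0],0],[[0.3,0.8,0],[0,0,0],0],[[0,0,0],[0,0,0],0]]}}

```text
clock: 8.28
eef_pos: [476.4, 164.4, 66.3]
tool_rot: [-3.142, -0.0, -0.279]
force: [0.3, -0.9, 0.8]
width: -0.2
gripper_force: 0.7
```

{"fn": "move_arm", "kwargs": {"plan": [[[0.3,0.8,0],[0,0,0],0],[[0,0,0],[0,0,0],0]]}}

```text
clock: 8.52
eef_pos: [476.5, 164.6, 66.3]
tool_rot: [3.141, 0.0, -0.28]
force: [-0.5, -2.9, -0.2]
width: 0.1
gripper_force: 1.7
```

Run:
```python
from h import *
s=status.read_state();print(s["eef_pos"],s["tool_rot"],s["force"])
b=cams.get_image("scene")[150:250,270:370]; w=cams.get_image("wrist")
b=cv2.resize(b,(400,400),interpolation=2); w=cv2.resize(w[:400,120:520],(400,400))
cv2.imwrite("pics/p4.png",np.hstack([b,w]))
```

```text
[476.54042002 164.64691896  66.29556033] [ 3.14094558e+00  1.74694178e-04 -2.80018834e-01] [-0.45622417 -2.93773781 -0.21056407]
```

View pics/p4.png

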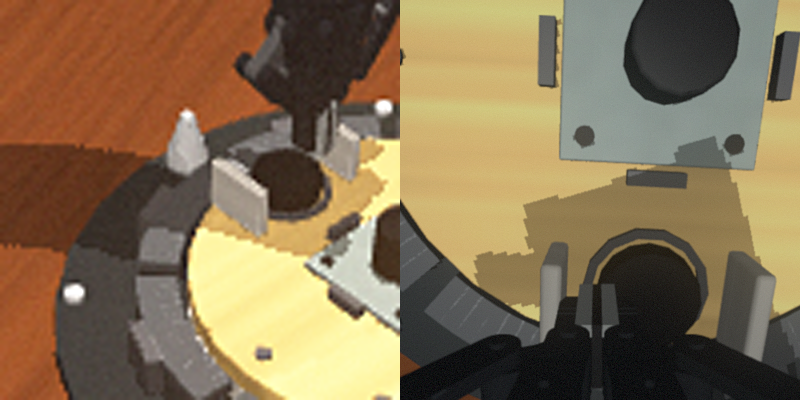

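In the right half the socket is now tilted about 3.5° relative to the tool, so the table has advanced. In the left half the button top at (290,178) looks higher than before. I'll test the lock by pushing a little more.

{"fn": "move_arm", "kwargs": {"plan": [[[0.3,1.0,0],[0,0,0],0],[[0.3,1.0,0],[0,0,0],0],[[0,0,0],[0,0,0],0]]}}

```text
clock: 9.0
eef_pos: [476.6, 164.9, 66.3]
tool_rot: [3.139, 0.001, -0.281]
force: [-1.9, -8.0, 2.6]
width: -0.1
gripper_force: 4.0
```

{"fn": "move_arm", "kwargs": {"plan": [[[0.3,1.0,0],[0,0,0],0],[[0.3,1.0,0],[0,0,0],0],[[0,0,0],[0,0,0],0]]}}

```text
clock: 9.38
eef_pos: [476.7, 165.1, 66.2]
tool_rot: [3.137, 0.001, -0.283]
force: [-2.7, -12.0, 5.6]
width: -0.4
gripper_force: 5.9
```

It holds at 12 N without moving, so it is locked. Back off and retreat.

{"fn": "move_arm", "kwargs": {"plan": [[[-1,-4,0],[0,0,0],0],[[-1,-4,0],[0,0,0],0],[[-2,-6,0],[0,0,0],0],[[0,0,15],[0,0,0],0],[[0,0,30],[0,0,0],0],[[0,0,45],[0,0,0],0],[[0,-45,40],[0,0,0],0],[[0,-50,10],[0,0,0],0],[[0,-50,0],[0,0,0],0],[[0,-50,0],[0,0,0],0]]}}

```text
clock: 10.62
eef_pos: [474.3, -41.0, 207.8]
tool_rot: [-3.14, -0.002, -0.279]
force: [-0.2, -0.8, 0.6]
width: -0.1
gripper_force: 0.0
```

{"fn": "move_arm", "kwargs": {"plan": [[[0,-50,0],[0,0,0],0],[[0,-50,0],[0,0,0],0],[[0,-50,0],[0,0,0],0],[[0,0,0],[0,0,0],0]]}}

```text
clock: 11.12
eef_pos: [473.6, -194.7, 207.6]
tool_rot: [3.139, -0.003, -0.287]
force: [-0.5, 0.9, -0.0]
width: 0.0
gripper_force: 0.0
```

Run:
```python
from h import *
a=cams.get_image("top")[140:300,195:355]; b=cams.get_image("scene")[165:305,275:465]
cv2.imwrite("pics/p5.png",np.hstack([cv2.resize(a,(400,400),interpolation=2),cv2.copyMakeBorder(cv2.resize(b,(400,295),interpolation=2),0,105,0,0,0)]))
```

```text
(no output)
```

View pics/p5.png

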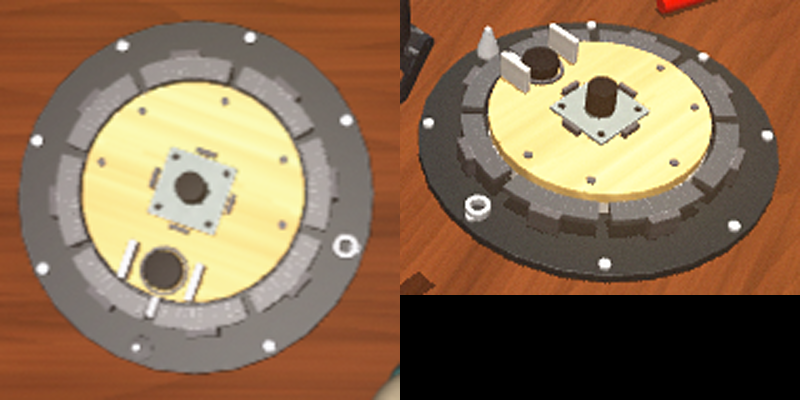

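The tongue shows bright in the slot at (151,305), next to the cone at (140,347). The socket is seated, and the collar and cone are where they were.

```bash
python3 -c "
from cell import ctrl
print(ctrl.finish_job())"
```

```text
the job is handed in; nothing more can be done
None
```

I pressed the plunger, turned the table clockwise one hole to the cone's side and let the plunger spring up; it held against a 12 N push, and the last pictures show the tongue in the slot beside the cone, nothing else disturbed and the hand clear; the job is handed in, with no verdict returned.

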